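Push the pipette-tip rack home into the locating corner

ROBOT

A 6-joint arm with a two-finger parallel gripper is mounted at the origin on the work surface. World frame = base frame: x ahead of the robot, y to its left, z up, the work surface at z = 0. Lengths are in m, angles in rad, forces in N, time in s.
With the tool pointing down it reaches from about 0.3 to 0.875 m from the base axis. Payload 6.4 kg.
Tool frame: the origin (TCP) lies on the centre line of the jaws, within the pads' length; the fingertips stand 17 mm ahead of it and the grasp point (between the pads) lies 2 mm behind it; z points along the fingers, y is the line along which they close (so a half turn about z gives the same grasp; the last joint's range is limited). The gripper opens to 85 mm and grips with 20 to 120 N. Pads are 22 mm wide; open, the fingers measure 114 mm over their backs; the gripper's body (76 mm by 85 mm) begins 54 mm behind the grasp point. The pads swing forward as they close: fully open they stand 13 mm farther back than shut.
Start: joints at [-1.368, 0.181, 1.607, -0, 1.354, -0.206], TCP at [0.229, -0.528, 0.224] pointing down, gripper open.
Joint ranges: [-2.99, 2.99], [-0.89, 2.07], [0.3, 2.58], [-1.14, 4.28], [0, 2.63], [-3.12, 3.12]. Speed limits (rad/s): [2.57, 2.57, 3.01, 3.14, 3.14, 3.14].

INTERFACE

Orientations are given as a unit quaternion [w, x, y, z].
In Python, from bench import r gives the robot as it stands.
- The arm moves only by the tool servo_tool, never from a script. Its argument "commands" is a list of rows, each an object with "delta_pos": the shift along the tool's x, y, z in mm, a list of three; "dr": the turn, a rotation vector about the tool's x, y, z in degrees, a list of three; "grip": the closure, from -1 (fully open) to 1 (shut). A call has 1 to 20 rows; each row is the pose to reach, as a shift and turn from the pose commanded when the call began, along the tool's axes at that moment; what a row does not reach only later rows make up. A row lasts 1/12 s, in which the tool goes at most 41.7 mm and 7.16 degrees, less where a joint would pass 70% of its speed; a pose out of reach is approached as far as the arm can. A call with a gripper value outside its range is refused whole. The fingers move at their own pace and stop on an object; "force" is the grip in N (left out, the last holds). Time passes only in rows, so rows that repeat a pose let the fingers close. It gives the time, the measured TCP pose, the force, the opening and the grip force at its end, in the units of the state.
- r.get_state(): the state, without advancing time (a new reading comes with each control period).
- r.read_camera(name): name is "scene" or "top" or "wrist"; returns the picture (420x560x3 uint8, red, green, blue); there is no depth.
- r.camera_params(name): a dict with "vertical_fov" (degrees; the focal length in pixels is half the picture's height over the tangent of half this angle, whatever the lens; pixels are square), "cx", "cy" (the principal point, pixels), "k1" (the pictures are not rectified: a ray, as slopes to the right and down, at radius r is drawn at 1 + k1 r^2 times it, then the intrinsics apply), "extrinsics" (4x4, takes a point from camera to world coordinates); the wrist camera has in their place "T_tool_cam" (4x4, takes a point from camera to tool coordinates, whose origin is the TCP and whose axes are the flange's). Camera axes: x right, y down, z forward; pixel columns grow to the right and rows downward; lengths in m; the calibration is good to about 2 mm. A picture is of the moment at which its call begins: read the wrist's pose just before it. camera_params takes no time and is no camera call.
- r.close_job(): hands the job in; it is judged then, once.
The state is a dict: "clock": time; "qpos": joint angles; "qvel": joint speeds; "effort": joint torques, N m; "position": TCP position; "tcp_rot": TCP orientation; "ft_force": force on the tool from outside, world axes, zero at the start; "ft_torque": the same for the moment, N m; "width": finger opening in m; "grasp_force": force on a finger pad.
Only numpy, scipy, OpenCV 4.12 (cv2) and the standard library are available. Lean on these libraries where they do the work, as an engineer would, in place of code of your own. Each camera call takes 0.05 s, during which the arm holds its last target. There are 200 camera calls.

TASK

Push the pipette-tip rack along the bench, without picking it up, until it is home in the locating corner: its long side flat against the long rail and its end against the end stop, on the middle side of the stop. Only push or nudge it, with the rack staying down on the bench, leave everything else on the bench where it stands, and finish with the hand clear.

Things in the scene. Friction and masses are not known exactly. Their poses are not given: they have to be found in the camera images.
- tip_rack: The pipette-tip rack, loose: a grey box 86 mm (its x) by 128 mm (its y), 45 mm high, with a thin white band, carrying a close grid of 8 by 12 blue tips that stand up to 57 mm high (the tip block is 70 by 106 mm). About 0.17 to 0.35 kg. Origin: centre of its underside. At the start its long side is turned at most about 25 degrees from the rail.
- rail: The long rail: a low aluminium bar fixed to the bench beyond the rack, 16 mm thick (its x), 460 mm long (its y), 24 mm high. Origin: centre of its underside. Its -x axis points to the robot's side, where the rack belongs, so its working face lies at x = -8 mm in its own frame. It may be turned up to about 9 degrees.
- stop: The end stop: a short aluminium bar fixed to the bench square to the rail near its left or right end, on the robot's side: 100 mm along its x, 16 mm thick (its y), 24 mm high. Origin: centre of its underside, 60 mm from the rail's centre line, 220 mm from the rail's middle. Axes parallel to the rail's. The rack goes against its face towards the rail's middle, 8 mm from its origin.
- timer: Small white bench timer, 55 by 36 by 22 mm, loose, near the rail's other end at the place mirrored from the stop. Leave it alone. Origin: centre of its underside.
- vial: Capped vial, 34 mm across, 62 mm high, standing loose on the robot's side of the rail near one end. Leave it alone. Origin: centre of its underside.
- beaker: Small open clear cup, 48 mm across, 55 mm high, standing loose on the robot's side of the rail near the other end. Leave it alone. Origin: centre of its underside.
- tube_rack: Low grey tube rack, 66 by 112 mm, 35 mm high with its round blue caps, loose at one side. Leave it alone. Origin: centre of its underside.
- bottle: Reagent bottle, 70 mm across, 140 mm high, loose, beyond the rail. Leave it alone. Origin: centre of its underside.
- pipette: A hand pipette lying loose at one side, 265 mm long along its x, 26 mm thick. Leave it alone. Origin: on the bench below the middle of its length.
- pen: A marker pen lying loose near the robot, 120 mm long along its x, 11 mm thick. Leave it alone. Origin: on the bench below its middle.

How it is judged:
By the outcome, as a careful person would: the job done as asked, in the order asked, and still so for the second after the job is handed in, with the robot touching nothing.
It also fails if it takes over 48 s, if anything falls off the work surface, if the arm or the gripper's body presses on something with over 40 N, if the wrist force passes 120 N, or if a joint passes its speed limit or range.

## Working session

There is one attempt and no reset: what is moved stays moved. The work goes in short steps, Python scripts to look and compute and a tool call to move; the robot and the scene stay as the last step left them, time stands still between calls to the robot, and variables do not carry over. Pictures are saved under pics/ and viewed, at most 10 in all, crops included, and the job is handed in when it is done.

Besides the shell and the picture viewer there is one more tool, called as name(argument=value, ...) on one line, values as JSON. servo_tool: Moves the arm, as the interface text tells. Its arguments: {"type":"object","properties":{"commands":{"type":"array"},"force":{"type":"number"}},"required":["commands"]}

```bash
mkdir -p pics; ls; cat > h.py <<'E'
import numpy as np, cv2
from bench import r
def cam(name):
    p=r.camera_params(name); f=210/np.tan(np.radians(p['vertical_fov'])/2)
    return p,f
def ray(name,uv,E=None):
    p,f=cam(name); E=np.array(p['extrinsics']) if E is None else E
    uv=np.atleast_2d(np.asarray(uv,float))
    d=(uv-[p['cx'],p['cy']])/f; s=d.copy()
    for _ in range(20): s=d/(1+p['k1']*(s**2).sum(1,keepdims=True))
    D=np.c_[s,np.ones(len(s))]@E[:3,:3].T
    return E[:3,3],D
def plane(name,uv,z,E=None):
    o,D=ray(name,uv,E); return (o+D*((z-o[2])/D[:,2:]))[:,:2]
E
python3 - <<'E'
from h import *
for n in('top','scene'):
    a=r.read_camera(n); cv2.imwrite(f'pics/{n}0.png',a[...,::-1]); p,f=cam(n); print(n,f,p['k1'],np.round(p['extrinsics'],3).tolist())
s=r.get_state();print(s)
E
```

```text
pics
top 516.6353068202267 -0.03935736522071121 [[0.014, -0.994, 0.108, 0.418], [-1.0, -0.016, -0.017, 0.009], [0.019, -0.108, -0.994, 1.308], [0.0, 0.0, 0.0, 1.0]]
scene 441.4492277149174 -0.06859498714613192 [[-0.032, 0.834, -0.551, 1.204], [0.999, 0.03, -0.012, 0.004], [0.007, -0.551, -0.834, 1.024], [0.0, 0.0, 0.0, 1.0]]
{'clock': 0.1, 'qpos': array([-1.36833534e+00,  1.81483223e-01,  1.60794232e+00,  2.30258523e-05,
        1.35380977e+00, -2.06305719e-01]), 'qvel': array([ 0.00029747, -0.00134899, -0.00090604,  0.00041561,  0.00093264,
       -0.00111029]), 'effort': array([ 3.61221964e-04, -4.45877516e+01, -3.52236629e+01, -4.51146443e-04,
        4.13938717e-03,  4.77944212e-06]), 'position': array([ 0.22846115, -0.52708907,  0.22284842]), 'tcp_rot': array([-8.21307668e-04,  9.79186503e-01,  2.02960879e-01,  1.28197944e-05]), 'ft_force': array([-0.27376286, -0.43572432, -0.17413741]), 'ft_torque': array([-0.00517307,  0.02577645, -0.00556495]), 'grasp_force': 0.0, 'width': 0.08522171427718045}
```

View pics/top0.png

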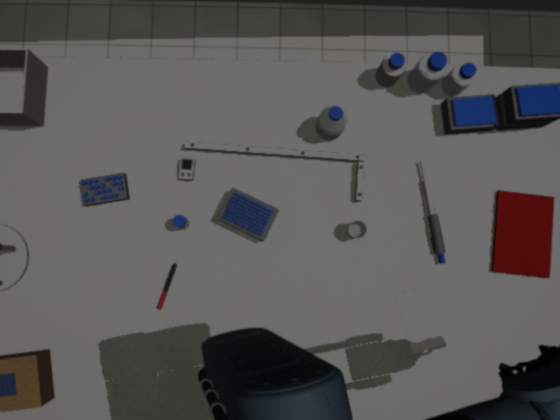

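View pics/scene0.png

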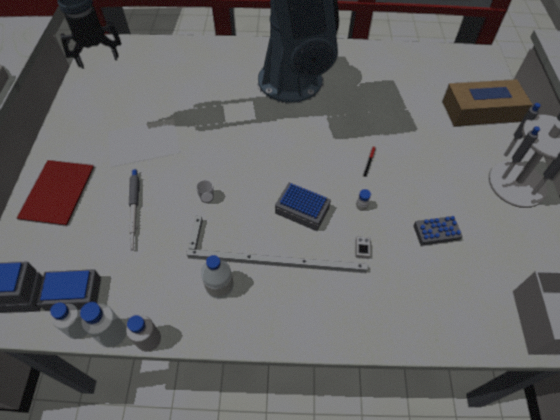

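The top view shows the rack at about (247,214), the rail from (185,146) to (363,157), and the stop at (360,180), on the right (-y). The beaker is at (353,230), the vial at (180,222) and the timer at (187,168). Next I'll measure these.

```bash
cat >> h.py <<'E'
def rack(a,name,z=0.057,E=None):
    """centre and yaw (long side from world y) from the blue tip block"""
    h=cv2.cvtColor(a,cv2.COLOR_RGB2HSV); m=cv2.inRange(h,(105,120,50),(130,255,255))
    m=cv2.morphologyEx(m,cv2.MORPH_CLOSE,np.ones((5,5),np.uint8))
    cs,_=cv2.findContours(m,cv2.RETR_EXTERNAL,cv2.CHAIN_APPROX_NONE); out=[]
    for c in cs:
        if cv2.contourArea(c)<60: continue
        w=plane(name,c[:,0,:],z,E)
        (x,y),(p,q),_=b=cv2.minAreaRect((w*1000).astype(np.float32)); B=cv2.boxPoints(b)
        e=[B[1]-B[0],B[2]-B[1]]; e=max(e,key=np.linalg.norm)
        if e[1]<0:e=-e
        out.append((round(x,1),round(y,1),round(min(p,q),1),round(max(p,q),1),round(float(np.degrees(np.arctan2(-e[0],e[1]))),1)))
    return out
E
python3 - <<'E'
from h import *
for n in('top','scene'):
    a=cv2.imread(f'pics/{n}0.png')[...,::-1].copy(); print(n,[o for o in rack(a,n) if abs(o[1])<350 and o[0]<800])
a=cv2.imread('pics/top0.png')
c=cv2.resize(a[130:245,160:380],None,fx=3.6,fy=3.6,interpolation=cv2.INTER_CUBIC); cv2.imwrite('pics/c1.png',cv2.convertScaleAbs(c,alpha=1.5))
E
```

```text
top [(514.3, 212.2, 27.7, 28.9, 46.6), (536.6, 46.5, 68.8, 104.4, -24.8), (792.0, -168.7, 30.8, 31.8, 72.2)]
scene [(729.4, -171.3, 29.3, 33.5, -83.9), (516.1, 212.1, 24.3, 33.9, 86.1), (538.9, 45.7, 70.3, 106.2, -24.7)]
```

View pics/c1.png

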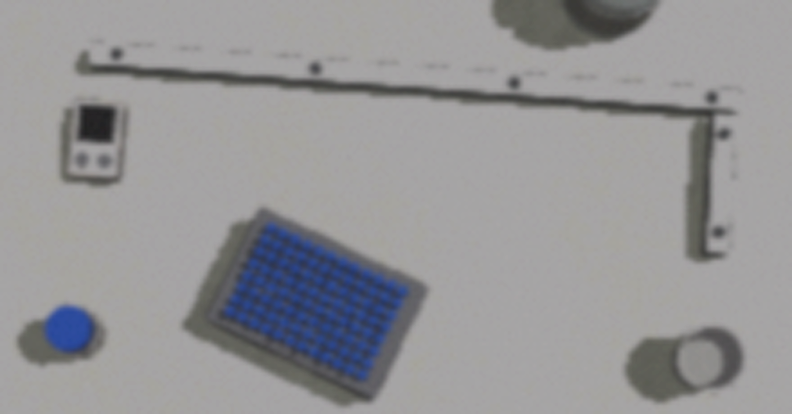

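The crop shows the rail's screws at (116,53), (315,68), (514,83) and (711,97), and the stop's at (724,133) and (718,232). The beaker rim is near (708,355). The rack is turned clockwise and stands clear of everything.

```bash
python3 - <<'E'
from h import *
g=cv2.cvtColor(cv2.imread('pics/top0.png'),cv2.COLOR_BGR2GRAY).astype(float)
pts=[]
for u,v in [(116,53),(315,68),(514,83),(711,97),(724,133),(718,232)]:
    x,y=u/3.6+160-.36,v/3.6+130-.36; X,Y=int(round(x)),int(round(y))
    w=g[Y-2:Y+3,X-2:X+3]; w=np.clip(np.median(w)-w,0,None); yy,xx=np.mgrid[Y-2:Y+3,X-2:X+3]
    pts.append((np.sum(w*xx)/w.sum(),np.sum(w*yy)/w.sum()))
P=plane('top',pts,.024)*1000; print(P.round(1))
d=np.polyfit(P[:4,1],P[:4,0],1); print('rail x=%.4f y+%.1f yaw %.2f'%(d[0],d[1],-np.degrees(np.arctan(d[0]))))
# rail/stop near edges: darkest line (front face) along columns
rows=[]
for X in range(195,350,10):
    Y0=int(pts[0][1]+(X-pts[0][0])*(pts[3][1]-pts[0][1])/(pts[3][0]-pts[0][0]))
    dg=np.diff(g[Y0:Y0+8,X]); rows.append((X,Y0+.5+np.argmin(dg)))
E_=plane('top',rows,.024)*1000; d2=np.polyfit(E_[:,1],E_[:,0],1); print('face',d2)
rows=[]
for Y in range(165,196,5):
    dg=np.diff(g[Y,350:364]); rows.append((350.5+np.argmax(dg),Y))
print((plane('top',rows,.024)*1000).round(1))
print('beaker rim',plane('top',[(708/3.6+160,356/3.6+130)],.055)*1000,'timer',plane('top',[(188-.5,168)],.022)*1000)
E
```

```text
[[ 711.7  191.1]
 [ 703.6   51.3]
 [ 695.9  -88.7]
 [ 688.1 -228.3]
 [ 662.3 -236.5]
 [ 592.6 -232.6]]
rail x=0.0560 y+700.9 yaw -3.20
face [5.62735147e-02 6.93117500e+02]
[[ 666.8 -229. ]
 [ 653.9 -228.9]
 [ 641.1 -226.3]
 [ 628.3 -226.3]
 [ 615.5 -226.2]
 [ 602.8 -226.2]
 [ 590.  -223.6]]
beaker rim [[ 502.56331741 -220.61383945]] timer [[651.76442698 200.46647754]]
```

```bash
cat >> h.py <<'E'
from scipy.spatial.transform import Rotation as R
C=np.array([699.8,-18.6]); TH=np.radians(-3.2); RL=np.array([[np.cos(TH),-np.sin(TH)],[np.sin(TH),np.cos(TH)]])
def torail(p): return (np.asarray(p)-C)@RL
def toworld(p): return C+RL@np.asarray(p)
def goto(rx,ry,z,yaw):
    """tool-frame shift (mm) and turn (deg) to rail-frame point; yaw = tool x axis from rail x"""
    s=r.get_state(); q=R.from_quat(np.roll(s['tcp_rot'],-1))
    d=np.r_[toworld([rx,ry]),z]-s['position']*1000
    a=np.radians(yaw)+TH
    T=R.from_matrix(np.c_[[np.cos(a),np.sin(a),0],[np.sin(a),-np.cos(a),0],[0,0,-1]])
    print('pos',q.inv().apply(d).round(1),'dr',np.degrees((q.inv()*T).as_rotvec()).round(1),'F',s['ft_force'].round(1),'t',s['clock'])
def where():
    s=r.get_state(); p=s['position']*1000; print('tcp rail',torail(p[:2]).round(1),'z',p[2].round(1),'w',s['width'],'t',s['clock'])
def look():
    for n in('top','scene'):
        for o in rack(r.read_camera(n),n):
            if o[0]<720 and abs(o[1])<200 and o[3]>50: print(n,'rack rail',torail(o[:2]).round(1),'yaw',round(o[4]+3.2,1),'size',o[2:4])
    where()
E
python3 -c "
from h import *
print(torail([537.5,46]),torail([515,212]),torail([502.6,-220.6])); goto(-255,55,150,0)"
```

```text
[-165.65300525   55.43944311] [-197.38429227  219.9246261 ] [-185.61657469 -212.69303515]
pos [ 431.3 -442.6   73.7] dr [-0.1  0.  26.6] F [-0.3 -0.4 -0.2] t 0.1
```

servo_tool(commands=[{"delta_pos":[431,-442,74],"dr":[0,0,26.6],"grip":-0.4},{"delta_pos":[431,-442,74],"dr":[0,0,26.6],"grip":-0.4},{"delta_pos":[431,-442,74],"dr":[0,0,26.6],"grip":-0.4},{"delta_pos":[431,-442,74],"dr":[0,0,26.6],"grip":-0.4},{"delta_pos":[431,-442,74],"dr":[0,0,26.6],"grip":-0.4},{"delta_pos":[431,-442,74],"dr":[0,0,26.6],"grip":-0.4},{"delta_pos":[431,-442,74],"dr":[0,0,26.6],"grip":-0.4},{"delta_pos":[431,-442,74],"dr":[0,0,26.6],"grip":-0.4},{"delta_pos":[431,-442,74],"dr":[0,0,26.6],"grip":-0.4},{"delta_pos":[431,-442,74],"dr":[0,0,26.6],"grip":-0.4},{"delta_pos":[431,-442,74],"dr":[0,0,26.6],"grip":-0.4},{"delta_pos":[431,-442,74],"dr":[0,0,26.6],"grip":-0.4},{"delta_pos":[431,-442,74],"dr":[0,0,26.6],"grip":-0.4},{"delta_pos":[431,-442,74],"dr":[0,0,26.6],"grip":-0.4},{"delta_pos":[431,-442,74],"dr":[0,0,26.6],"grip":-0.4},{"delta_pos":[431,-442,74],"dr":[0,0,26.6],"grip":-0.4},{"delta_pos":[431,-442,74],"dr":[0,0,26.6],"grip":-0.4},{"delta_pos":[431,-442,74],"dr":[0,0,26.6],"grip":-0.4}])

```text
clock: 1.6
position: [0.4479, 0.0493, 0.1493]
tcp_rot: [0.0, 1.0, -0.027, -0.001]
ft_force: [-0.2, -0.8, -1.0]
width: 0.0598
grasp_force: 0.0
```

```bash
python3 -c "
from h import *
where(); goto(-255,55,34,0)"
```

```text
tcp rail [-255.3   53.8] z 149.3 w 0.05979829666996892 t 1.6
pos [  0.4  -1.3 115.3] dr [0.  0.1 0.1] F [-0.2 -0.8 -1. ] t 1.6
```

servo_tool(commands=[{"delta_pos":[0,-1,40],"dr":[0,0,0],"grip":-0.4},{"delta_pos":[0,-1,80],"dr":[0,0,0],"grip":-0.4},{"delta_pos":[0,-1,105],"dr":[0,0,0],"grip":-0.4},{"delta_pos":[0,-1,115],"dr":[0,0,0],"grip":-0.4},{"delta_pos":[0,-1,115],"dr":[0,0,0],"grip":-0.4},{"delta_pos":[6,-1,115],"dr":[0,0,0],"grip":-0.4},{"delta_pos":[13,-1,115],"dr":[0,0,0],"grip":-0.4},{"delta_pos":[20,-1,115],"dr":[0,0,0],"grip":-0.4},{"delta_pos":[27,-1,115],"dr":[0,0,0],"grip":-0.4},{"delta_pos":[34,-1,115],"dr":[0,0,0],"grip":-0.4},{"delta_pos":[41,-1,115],"dr":[0,0,0],"grip":-0.4},{"delta_pos":[48,-1,115],"dr":[0,0,0],"grip":-0.4},{"delta_pos":[55,-1,115],"dr":[0,0,0],"grip":-0.4},{"delta_pos":[62,-1,115],"dr":[0,0,0],"grip":-0.4},{"delta_pos":[69,-1,115],"dr":[0,0,0],"grip":-0.4},{"delta_pos":[76,-1,115],"dr":[0,0,0],"grip":-0.4},{"delta_pos":[82,-1,115],"dr":[0,0,0],"grip":-0.4},{"delta_pos":[87,-1,115],"dr":[0,0,0],"grip":-0.4},{"delta_pos":[90,-1,115],"dr":[0,0,0],"grip":-0.4}])

```text
clock: 3.18
position: [0.5389, 0.0453, 0.0346]
tcp_rot: [-0.0, 1.0, -0.028, 0.0]
ft_force: [-2.1, 0.8, 1.0]
width: 0.0599
grasp_force: 1.1
```

```bash
python3 - <<'E'
from h import *
look(); cv2.imwrite('pics/s1.png',r.read_camera('scene')[...,::-1]); cv2.imwrite('pics/t1.png',r.read_camera('top')[...,::-1])
E
```

```text
scene rack rail [-116.4   67.6] yaw 0.3 size (72.0, 104.2)
tcp rail [-164.1   54.8] z 34.7 w 0.05934347705169586 t 3.2833
```

View pics/s1.png

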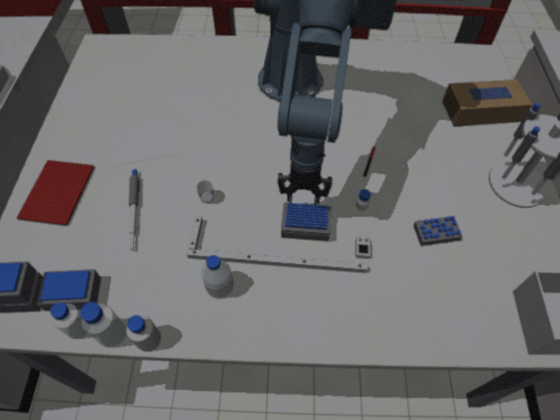

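The scene view shows the rack now square to the rail, at about (306,221), with the hand behind its long side. I'll keep pushing towards the rail.

servo_tool(commands=[{"delta_pos":[6,0,0],"dr":[0,0,0],"grip":-0.4},{"delta_pos":[13,0,0],"dr":[0,0,0],"grip":-0.4},{"delta_pos":[20,0,0],"dr":[0,0,0],"grip":-0.4},{"delta_pos":[27,0,0],"dr":[0,0,0],"grip":-0.4},{"delta_pos":[34,0,0],"dr":[0,0,0],"grip":-0.4},{"delta_pos":[41,0,0],"dr":[0,0,0],"grip":-0.4},{"delta_pos":[48,0,0],"dr":[0,0,0],"grip":-0.4},{"delta_pos":[53,0,0],"dr":[0,0,0],"grip":-0.4},{"delta_pos":[57,0,0],"dr":[0,0,0],"grip":-0.4},{"delta_pos":[58,0,0],"dr":[0,0,0],"grip":-0.4},{"delta_pos":[58,0,0],"dr":[0,0,0],"grip":-0.4},{"delta_pos":[40,0,0],"dr":[0,0,0],"grip":-0.4},{"delta_pos":[20,0,0],"dr":[0,0,0],"grip":-0.4},{"delta_pos":[20,0,-40],"dr":[0,0,0],"grip":-0.4},{"delta_pos":[20,0,-80],"dr":[0,0,0],"grip":-0.4},{"delta_pos":[20,0,-100],"dr":[0,0,0],"grip":-0.4},{"delta_pos":[20,0,-100],"dr":[0,0,0],"grip":-0.4}])

```text
clock: 4.8
position: [0.5622, 0.0438, 0.1411]
tcp_rot: [0.001, 1.0, -0.028, 0.006]
ft_force: [0.4, -0.0, -0.1]
width: 0.06
grasp_force: 0.0
```

```bash
python3 - <<'E'
from h import *
look(); goto(-62,160,135,90); goto(-62,160,135,-90)
E
```

```text
scene rack rail [-59.   67.6] yaw -0.1 size (70.2, 105.0)
tcp rail [-144.1   54.8] z 135.9 w 0.059973884790026376 t 4.9
pos [  82.2 -105.2    1.1] dr [  0.1  -0.1 -90. ] F [-0.2  0.2 -0.2] t 4.9
pos [  82.2 -105.2    1.1] dr [-0.1 -0.1 90. ] F [-0.2  0.2 -0.2] t 4.9
```

servo_tool(commands=[{"delta_pos":[10,-105,0],"dr":[0,0,-90],"grip":0.1},{"delta_pos":[10,-105,0],"dr":[0,0,-90],"grip":0.1},{"delta_pos":[10,-105,0],"dr":[0,0,-90],"grip":0.1},{"delta_pos":[80,-103,0],"dr":[0,0,-90],"grip":0.1},{"delta_pos":[80,-103,0],"dr":[0,0,-90],"grip":0.1},{"delta_pos":[80,-103,0],"dr":[0,0,-90],"grip":0.1},{"delta_pos":[80,-103,0],"dr":[0,0,-90],"grip":0.1},{"delta_pos":[80,-103,0],"dr":[0,0,-90],"grip":0.1},{"delta_pos":[80,-103,0],"dr":[0,0,-90],"grip":0.1},{"delta_pos":[80,-103,0],"dr":[0,0,-90],"grip":0.1},{"delta_pos":[80,-103,0],"dr":[0,0,-90],"grip":0.1},{"delta_pos":[80,-103,0],"dr":[0,0,-90],"grip":0.1},{"delta_pos":[80,-103,0],"dr":[0,0,-90],"grip":0.1},{"delta_pos":[80,-103,0],"dr":[0,0,-90],"grip":0.1},{"delta_pos":[80,-103,0],"dr":[0,0,-90],"grip":0.1}])

```text
clock: 6.15
position: [0.6427, 0.1425, 0.1327]
tcp_rot: [-0.001, 0.727, 0.686, -0.001]
ft_force: [0.5, -0.0, 0.3]
width: 0.0386
grasp_force: 0.0
```

```bash
python3 - <<'E'
from h import *
look(); goto(-64,158,36,90)
E
```

```text
top rack rail [-61.  68.] yaw -0.3 size (69.0, 105.7)
scene rack rail [-58.8  67.7] yaw 0.1 size (70.5, 105.3)
tcp rail [-65.5 157.7] z 133.5 w 0.038288610651776564 t 6.25
pos [ 0.3  1.7 97.5] dr [-0.1  0.  -0.1] F [-0.   0.4 -1.3] t 6.25
```

servo_tool(commands=[{"delta_pos":[0,1,40],"dr":[0,0,0],"grip":0.1},{"delta_pos":[0,1,80],"dr":[0,0,0],"grip":0.1},{"delta_pos":[0,1,97],"dr":[0,0,0],"grip":0.1},{"delta_pos":[0,1,97],"dr":[0,0,0],"grip":0.1},{"delta_pos":[-5,1,97],"dr":[0,0,0],"grip":0.1},{"delta_pos":[-11,1,97],"dr":[0,0,0],"grip":0.1},{"delta_pos":[-17,1,97],"dr":[0,0,0],"grip":0.1},{"delta_pos":[-24,1,97],"dr":[0,0,0],"grip":0.1},{"delta_pos":[-31,1,97],"dr":[0,0,0],"grip":0.1},{"delta_pos":[-38,1,97],"dr":[0,0,0],"grip":0.1},{"delta_pos":[-45,1,97],"dr":[0,0,0],"grip":0.1},{"delta_pos":[-52,1,97],"dr":[0,0,0],"grip":0.1},{"delta_pos":[-59,1,97],"dr":[0,0,0],"grip":0.1},{"delta_pos":[-66,1,97],"dr":[0,0,0],"grip":0.1},{"delta_pos":[-73,1,97],"dr":[0,0,0],"grip":0.1},{"delta_pos":[-80,1,97],"dr":[0,0,0],"grip":0.1},{"delta_pos":[-85,1,97],"dr":[0,0,0],"grip":0.1},{"delta_pos":[-88,1,97],"dr":[0,0,0],"grip":0.1},{"delta_pos":[-88,1,97],"dr":[0,0,0],"grip":0.1}])

```text
clock: 7.83
position: [0.6398, 0.0536, 0.0375]
tcp_rot: [0.0, 0.727, 0.687, -0.0]
ft_force: [-0.4, 0.3, -0.3]
width: 0.0383
grasp_force: 0.0
```

```bash
python3 - <<'E'
from h import *
look(); cv2.imwrite('pics/s2.png',r.read_camera('scene')[...,::-1])
E
```

```text
top rack rail [-62.4 -16.4] yaw 89.4 size (60.3, 69.0)
scene rack rail [-60.2   5.6] yaw 0.3 size (71.1, 106.0)
tcp rail [-64.2  69.3] z 37.3 w 0.03833250487041304 t 7.9333
```

View pics/s2.png

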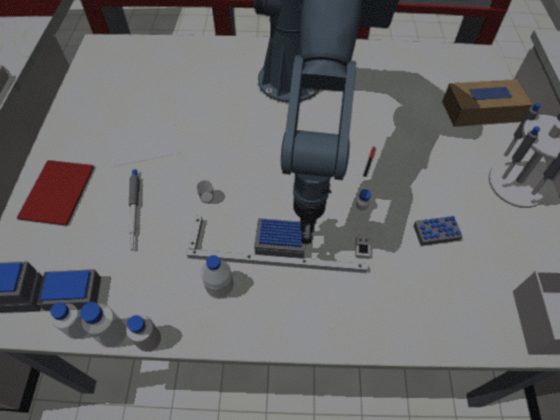

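The rack is tracking straight along the rail, at about (281,236), and everything else is untouched.

servo_tool(commands=[{"delta_pos":[-6,0,0],"dr":[0,0,0],"grip":0.1},{"delta_pos":[-14,0,0],"dr":[0,0,0],"grip":0.1},{"delta_pos":[-22,0,0],"dr":[0,0,0],"grip":0.1},{"delta_pos":[-30,0,0],"dr":[0,0,0],"grip":0.1},{"delta_pos":[-38,0,0],"dr":[0,0,0],"grip":0.1},{"delta_pos":[-46,0,0],"dr":[0,0,0],"grip":0.1},{"delta_pos":[-54,0,0],"dr":[0,0,0],"grip":0.1},{"delta_pos":[-62,0,0],"dr":[0,0,0],"grip":0.1},{"delta_pos":[-70,0,0],"dr":[0,0,0],"grip":0.1},{"delta_pos":[-78,0,0],"dr":[0,0,0],"grip":0.1},{"delta_pos":[-86,0,0],"dr":[0,0,0],"grip":0.1},{"delta_pos":[-94,0,0],"dr":[0,0,0],"grip":0.1},{"delta_pos":[-102,0,0],"dr":[0,0,0],"grip":0.1},{"delta_pos":[-110,0,0],"dr":[0,0,0],"grip":0.1},{"delta_pos":[-118,0,0],"dr":[0,0,0],"grip":0.1},{"delta_pos":[-126,0,0],"dr":[0,0,0],"grip":0.1},{"delta_pos":[-132,0,0],"dr":[0,0,0],"grip":0.1},{"delta_pos":[-136,0,0],"dr":[0,0,0],"grip":0.1},{"delta_pos":[-138,0,0],"dr":[0,0,0],"grip":0.1}])

```text
clock: 9.57
position: [0.6323, -0.0839, 0.0377]
tcp_rot: [0.0, 0.727, 0.687, 0.0]
ft_force: [-0.6, 1.9, -0.0]
width: 0.0384
grasp_force: 0.6
```

```bash
python3 -c "
from h import *
look()"
```

```text
top rack rail [ -84.2 -109.7] yaw 42.1 size (31.2, 57.8)
top rack rail [ -61.7 -172.4] yaw 89.9 size (22.4, 69.0)
scene rack rail [ -60.4 -132.2] yaw 0.5 size (71.4, 105.7)
tcp rail [-63.6 -68.7] z 37.8 w 0.03826366387749774 t 9.6667
```

servo_tool(commands=[{"delta_pos":[-5,0,0],"dr":[0,0,0],"grip":0.1},{"delta_pos":[-9,0,0],"dr":[0,0,0],"grip":0.1},{"delta_pos":[-11,0,0],"dr":[0,0,0],"grip":0.1},{"delta_pos":[-11,0,0],"dr":[0,0,0],"grip":0.1},{"delta_pos":[10,0,0],"dr":[0,0,0],"grip":0.1},{"delta_pos":[20,0,0],"dr":[0,0,0],"grip":0.1},{"delta_pos":[20,0,-40],"dr":[0,0,0],"grip":0.1},{"delta_pos":[20,0,-80],"dr":[0,0,0],"grip":0.1},{"delta_pos":[20,0,-105],"dr":[0,0,0],"grip":0.1},{"delta_pos":[20,0,-105],"dr":[0,0,0],"grip":0.1}])

```text
clock: 10.5
position: [0.6377, -0.0639, 0.1503]
tcp_rot: [0.005, 0.726, 0.688, 0.003]
ft_force: [1.4, 0.0, 1.7]
width: 0.0384
grasp_force: 0.0
```

```bash
python3 -c "
from h import *
look(); goto(-135,-148,135,0)"
```

```text
top rack rail [ -62.1 -172.2] yaw 86.0 size (46.9, 71.0)
top rack rail [ -61.5 -101.4] yaw 78.7 size (29.0, 71.6)
scene rack rail [ -60.3 -142.3] yaw -0.1 size (70.8, 106.7)
tcp rail [-62.8 -48.1] z 144.4 w 0.03848526063004025 t 10.6
pos [-99.8 -72.3   9.3] dr [ 0.2 -0.1 90.1] F [-0.7 -0.6 -1.6] t 10.6
```

servo_tool(commands=[{"delta_pos":[-100,-72,5],"dr":[0,0,90],"grip":-0.4},{"delta_pos":[-100,-72,5],"dr":[0,0,90],"grip":-0.4},{"delta_pos":[-100,-72,5],"dr":[0,0,90],"grip":-0.4},{"delta_pos":[-100,-72,5],"dr":[0,0,90],"grip":-0.4},{"delta_pos":[-100,-72,5],"dr":[0,0,90],"grip":-0.4},{"delta_pos":[-100,-72,5],"dr":[0,0,90],"grip":-0.4},{"delta_pos":[-100,-72,5],"dr":[0,0,90],"grip":-0.4},{"delta_pos":[-100,-72,5],"dr":[0,0,90],"grip":-0.4},{"delta_pos":[-100,-72,5],"dr":[0,0,90],"grip":-0.4},{"delta_pos":[-100,-72,5],"dr":[0,0,90],"grip":-0.4},{"delta_pos":[-100,-72,5],"dr":[0,0,90],"grip":-0.4},{"delta_pos":[-100,-72,5],"dr":[0,0,90],"grip":-0.4},{"delta_pos":[-100,-72,5],"dr":[0,0,90],"grip":-0.4},{"delta_pos":[-100,-72,5],"dr":[0,0,90],"grip":-0.4}])

```text
clock: 11.77
position: [0.5547, -0.1583, 0.1356]
tcp_rot: [-0.001, 1.0, -0.029, -0.002]
ft_force: [-0.5, 0.7, 0.1]
width: 0.0597
grasp_force: 0.0
```

```bash
python3 -c "
from h import *
look(); goto(-130,-146,37,0)"
```

```text
top rack rail [ -62.2 -110.2] yaw 87.0 size (42.4, 69.8)
scene rack rail [ -60. -143.] yaw 0.1 size (70.6, 105.2)
tcp rail [-136.7 -147.8] z 136.2 w 0.05978328545094733 t 11.8667
pos [ 7.  -1.6 99.1] dr [-0.1  0.1  0.2] F [ 0.6 -0.2 -1. ] t 11.8667
```

servo_tool(commands=[{"delta_pos":[0,0,40],"dr":[0,0,0],"grip":-0.4},{"delta_pos":[0,0,80],"dr":[0,0,0],"grip":-0.4},{"delta_pos":[0,0,99],"dr":[0,0,0],"grip":-0.4},{"delta_pos":[0,0,99],"dr":[0,0,0],"grip":-0.4},{"delta_pos":[8,0,99],"dr":[0,0,0],"grip":-0.4},{"delta_pos":[16,0,99],"dr":[0,0,0],"grip":-0.4},{"delta_pos":[22,0,99],"dr":[0,0,0],"grip":-0.4},{"delta_pos":[26,0,99],"dr":[0,0,0],"grip":-0.4},{"delta_pos":[29,0,99],"dr":[0,0,0],"grip":-0.4},{"delta_pos":[32,0,99],"dr":[0,0,0],"grip":-0.4},{"delta_pos":[34,0,99],"dr":[0,0,0],"grip":-0.4},{"delta_pos":[36,0,99],"dr":[0,0,0],"grip":-0.4},{"delta_pos":[37,0,99],"dr":[0,0,0],"grip":-0.4},{"delta_pos":[38,0,99],"dr":[0,0,0],"grip":-0.4},{"delta_pos":[38,0,99],"dr":[0,0,0],"grip":-0.4}])

```text
clock: 13.12
position: [0.594, -0.1611, 0.0386]
tcp_rot: [-0.0, 1.0, -0.028, -0.0]
ft_force: [-2.4, -0.5, 1.3]
width: 0.0596
grasp_force: 1.0
```

servo_tool(commands=[{"delta_pos":[1,0,0],"dr":[0,0,0],"grip":-0.4},{"delta_pos":[2,0,0],"dr":[0,0,0],"grip":-0.4},{"delta_pos":[2,0,0],"dr":[0,0,0],"grip":-0.4}])

```text
clock: 13.37
position: [0.5949, -0.1611, 0.0385]
tcp_rot: [-0.0, 1.0, -0.028, -0.001]
ft_force: [-6.2, 1.3, 5.4]
width: 0.0599
grasp_force: 3.3
```

```bash
python3 -c "
from h import *
look()"
```

```text
scene rack rail [ -50.8 -142.2] yaw -0.6 size (71.8, 105.6)
tcp rail [ -96.8 -148.1] z 38.5 w 0.06016374678127416 t 13.4667
```

servo_tool(commands=[{"delta_pos":[1,0,0],"dr":[0,0,0],"grip":-0.4},{"delta_pos":[2,0,0],"dr":[0,0,0],"grip":-0.4},{"delta_pos":[2,0,0],"dr":[0,0,0],"grip":-0.4}])

```text
clock: 13.72
position: [0.595, -0.1611, 0.0384]
tcp_rot: [-0.0, 1.0, -0.028, -0.003]
ft_force: [-14.8, 0.6, 10.5]
width: 0.0599
grasp_force: 7.2
```

servo_tool(commands=[{"delta_pos":[-15,0,0],"dr":[0,0,0],"grip":-0.4},{"delta_pos":[-30,0,0],"dr":[0,0,0],"grip":-0.4},{"delta_pos":[-30,0,-40],"dr":[0,0,0],"grip":-0.4},{"delta_pos":[-30,0,-80],"dr":[0,0,0],"grip":-0.4},{"delta_pos":[-30,0,-105],"dr":[0,0,0],"grip":-0.4},{"delta_pos":[-30,0,-105],"dr":[0,0,0],"grip":0.1}])

```text
clock: 14.22
position: [0.5725, -0.1617, 0.151]
tcp_rot: [0.003, 1.0, -0.028, 0.006]
ft_force: [1.4, -1.3, -0.1]
width: 0.0489
grasp_force: 0.0
```

```bash
python3 -c "
from h import *
look(); goto(-53,-58,140,90)"
```

```text
top rack rail [ -52.1 -110.5] yaw 88.4 size (42.1, 69.6)
scene rack rail [ -50.1 -142.2] yaw -0.2 size (70.9, 105.5)
tcp rail [-122.3 -148.6] z 145.3 w 0.03822959564602237 t 14.3167
pos [ 69.3 -90.6   5.5] dr [  0.3  -0.1 -90. ] F [-0.1  0.5 -0.1] t 14.3167
```

servo_tool(commands=[{"delta_pos":[69,-91,5],"dr":[0,0,-90],"grip":0.1},{"delta_pos":[69,-91,5],"dr":[0,0,-90],"grip":0.1},{"delta_pos":[69,-91,5],"dr":[0,0,-90],"grip":0.1},{"delta_pos":[69,-91,5],"dr":[0,0,-90],"grip":0.1},{"delta_pos":[69,-91,5],"dr":[0,0,-90],"grip":0.1},{"delta_pos":[69,-91,5],"dr":[0,0,-90],"grip":0.1},{"delta_pos":[69,-91,5],"dr":[0,0,-90],"grip":0.1},{"delta_pos":[69,-91,5],"dr":[0,0,-90],"grip":0.1},{"delta_pos":[69,-91,5],"dr":[0,0,-90],"grip":0.1},{"delta_pos":[69,-91,5],"dr":[0,0,-90],"grip":0.1},{"delta_pos":[69,-91,5],"dr":[0,0,-90],"grip":0.1},{"delta_pos":[69,-91,5],"dr":[0,0,-90],"grip":0.1},{"delta_pos":[69,-91,5],"dr":[0,0,-90],"grip":0.1},{"delta_pos":[69,-91,5],"dr":[0,0,-90],"grip":0.1}])

```text
clock: 15.48
position: [0.6409, -0.0722, 0.1363]
tcp_rot: [-0.001, 0.726, 0.688, -0.001]
ft_force: [-0.2, 1.3, -0.4]
width: 0.0384
grasp_force: 0.0
```

```bash
python3 -c "
from h import *
look(); goto(-53,-58,37,90)"
```

```text
top rack rail [ -51.8 -178. ] yaw 86.0 size (34.5, 70.4)
top rack rail [ -52.8 -107.5] yaw 78.1 size (36.3, 72.1)
scene rack rail [ -50.1 -142. ] yaw -0.1 size (71.1, 105.9)
tcp rail [-55.5 -56.9] z 136.9 w 0.03861679611432397 t 15.5833
pos [-1.1  2.8 99.9] dr [-0.1 -0.  -0.1] F [ 0.2  0.3 -0.6] t 15.5833
```

servo_tool(commands=[{"delta_pos":[0,2,40],"dr":[0,0,0],"grip":0.1},{"delta_pos":[0,2,80],"dr":[0,0,0],"grip":0.1},{"delta_pos":[0,2,99],"dr":[0,0,0],"grip":0.1},{"delta_pos":[0,2,99],"dr":[0,0,0],"grip":0.1},{"delta_pos":[-8,2,99],"dr":[0,0,0],"grip":0.1},{"delta_pos":[-14,2,99],"dr":[0,0,0],"grip":0.1},{"delta_pos":[-18,2,99],"dr":[0,0,0],"grip":0.1},{"delta_pos":[-21,2,99],"dr":[0,0,0],"grip":0.1},{"delta_pos":[-23,2,99],"dr":[0,0,0],"grip":0.1},{"delta_pos":[-25,2,99],"dr":[0,0,0],"grip":0.1},{"delta_pos":[-26,2,99],"dr":[0,0,0],"grip":0.1},{"delta_pos":[-27,2,99],"dr":[0,0,0],"grip":0.1},{"delta_pos":[-27,2,99],"dr":[0,0,0],"grip":0.1}])

```text
clock: 16.67
position: [0.6426, -0.0997, 0.0399]
tcp_rot: [0.0, 0.726, 0.687, 0.0]
ft_force: [1.2, 1.1, 0.7]
width: 0.0385
grasp_force: 0.7
```

servo_tool(commands=[{"delta_pos":[-1,0,0],"dr":[0,0,0],"grip":0.1},{"delta_pos":[-2,0,0],"dr":[0,0,0],"grip":0.1},{"delta_pos":[-2,0,0],"dr":[0,0,0],"grip":0.1}])

```text
clock: 16.92
position: [0.6424, -0.1006, 0.0397]
tcp_rot: [-0.001, 0.726, 0.687, 0.001]
ft_force: [1.5, 6.8, 3.5]
width: 0.0383
grasp_force: 3.1
```

```bash
python3 -c "
from h import *
look()"
```

```text
top rack rail [ -66.5 -125.4] yaw 4.2 size (39.8, 54.7)
scene rack rail [ -50.8 -148.4] yaw 0.5 size (70.8, 105.4)
tcp rail [-52.8 -85. ] z 39.7 w 0.038232548579038364 t 17.0167
```

Contact force is rising and y is -148.4, so it has reached the stop. I'll push firmly once more, then back off and check.

servo_tool(commands=[{"delta_pos":[-1,0,0],"dr":[0,0,0],"grip":0.1},{"delta_pos":[-2,0,0],"dr":[0,0,0],"grip":0.1},{"delta_pos":[-2,0,0],"dr":[0,0,0],"grip":0.1}])

```text
clock: 17.27
position: [0.6424, -0.1007, 0.0397]
tcp_rot: [-0.002, 0.726, 0.687, 0.002]
ft_force: [1.9, 12.4, 3.2]
width: 0.0386
grasp_force: 6.2
```

servo_tool(commands=[{"delta_pos":[15,0,0],"dr":[0,0,0],"grip":0.1},{"delta_pos":[30,0,0],"dr":[0,0,0],"grip":0.1},{"delta_pos":[30,0,-40],"dr":[0,0,0],"grip":0.1},{"delta_pos":[30,0,-80],"dr":[0,0,0],"grip":0.1},{"delta_pos":[50,-40,-110],"dr":[0,0,0],"grip":0.1},{"delta_pos":[70,-80,-120],"dr":[0,0,0],"grip":0.1},{"delta_pos":[90,-120,-120],"dr":[0,0,0],"grip":0.1},{"delta_pos":[110,-160,-120],"dr":[0,0,0],"grip":0.1},{"delta_pos":[130,-200,-120],"dr":[0,0,0],"grip":0.1},{"delta_pos":[130,-220,-120],"dr":[0,0,0],"grip":0.1},{"delta_pos":[130,-220,-120],"dr":[0,0,0],"grip":0.1}])

```text
clock: 18.18
position: [0.4209, 0.0418, 0.1568]
tcp_rot: [-0.004, 0.725, 0.688, -0.003]
ft_force: [-0.1, 0.8, -1.6]
width: 0.038
grasp_force: 0.0
```

```bash
python3 - <<'E'
from h import *
look()
a=r.read_camera('top')[...,::-1];b=r.read_camera('scene')[...,::-1]
f=lambda c:cv2.convertScaleAbs(cv2.resize(c,(790,295),interpolation=cv2.INTER_CUBIC),alpha=1.5)
cv2.imwrite('pics/f.png',np.vstack([f(a[140:215,175:376]),f(b[195:270,165:366])]))
E
```

```text
top rack rail [ -52.4 -147.6] yaw -0.2 size (69.5, 104.8)
scene rack rail [ -51.  -147.4] yaw -0.5 size (70.8, 106.8)
tcp rail [-274.4   42.6] z 159.5 w 0.03802823637245797 t 18.2833
```

View pics/f.png

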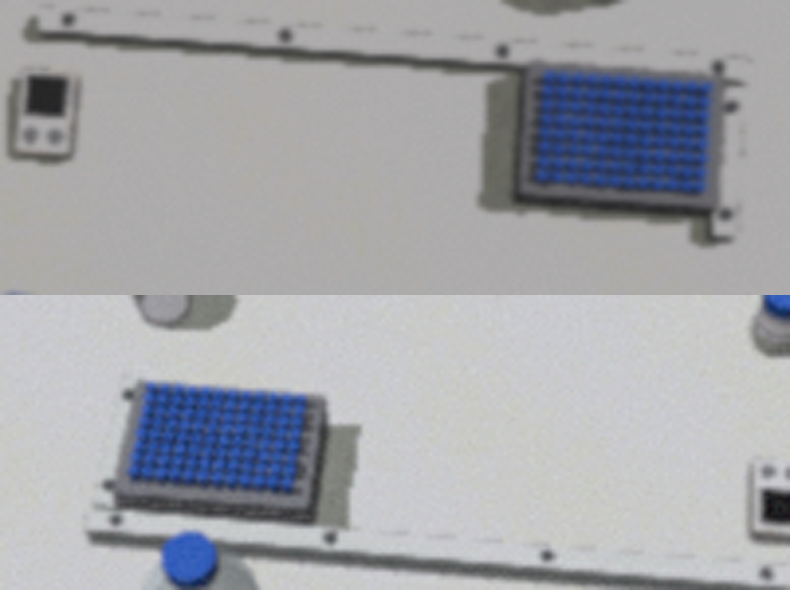

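The top and scene views both show the rack in the corner: its end is on the stop and its long side is along the rail, with the timer and beaker unmoved. The end push may have dragged it slightly off the rail, so I'll seat it with one more gentle push.

```bash
python3 -c "
from h import *
goto(-130,-148,140,0)"
```

```text
pos [-189.7  141.4   20.8] dr [ 0.1 -0.1 90. ] F [-0.2 -0.8 -0.3] t 18.3833
```

servo_tool(commands=[{"delta_pos":[-190,141,20],"dr":[0,0,90],"grip":-0.4},{"delta_pos":[-190,141,20],"dr":[0,0,90],"grip":-0.4},{"delta_pos":[-190,141,20],"dr":[0,0,90],"grip":-0.4},{"delta_pos":[-190,141,20],"dr":[0,0,90],"grip":-0.4},{"delta_pos":[-190,141,20],"dr":[0,0,90],"grip":-0.4},{"delta_pos":[-190,141,20],"dr":[0,0,90],"grip":-0.4},{"delta_pos":[-190,141,20],"dr":[0,0,90],"grip":-0.4},{"delta_pos":[-190,141,20],"dr":[0,0,90],"grip":-0.4},{"delta_pos":[-190,141,20],"dr":[0,0,90],"grip":-0.4},{"delta_pos":[-190,141,20],"dr":[0,0,90],"grip":-0.4},{"delta_pos":[-190,141,20],"dr":[0,0,90],"grip":-0.4},{"delta_pos":[-190,141,20],"dr":[0,0,90],"grip":-0.4},{"delta_pos":[-190,141,20],"dr":[0,0,90],"grip":-0.4},{"delta_pos":[-190,141,20],"dr":[0,0,90],"grip":-0.4},{"delta_pos":[-190,141,20],"dr":[0,0,90],"grip":-0.4}])

```text
clock: 19.63
position: [0.5608, -0.1602, 0.1392]
tcp_rot: [0.0, 1.0, -0.027, -0.0]
ft_force: [0.6, -0.3, 0.1]
width: 0.0595
grasp_force: 0.0
```

```bash
python3 -c "
from h import *
where(); goto(-130,-148,38,0)"
```

```text
tcp rail [-130.9 -149.1] z 139.2 w 0.05952502170443009 t 19.6333
pos [  0.9  -1.1 101.2] dr [0.  0.  0.1] F [ 0.6 -0.3  0.1] t 19.6333
```

servo_tool(commands=[{"delta_pos":[0,0,40],"dr":[0,0,0],"grip":-0.4},{"delta_pos":[0,0,80],"dr":[0,0,0],"grip":-0.4},{"delta_pos":[0,0,101],"dr":[0,0,0],"grip":-0.4},{"delta_pos":[0,0,101],"dr":[0,0,0],"grip":-0.4},{"delta_pos":[10,0,101],"dr":[0,0,0],"grip":-0.4},{"delta_pos":[20,0,101],"dr":[0,0,0],"grip":-0.4},{"delta_pos":[27,0,101],"dr":[0,0,0],"grip":-0.4},{"delta_pos":[30,0,101],"dr":[0,0,0],"grip":-0.4},{"delta_pos":[32,0,101],"dr":[0,0,0],"grip":-0.4},{"delta_pos":[34,0,101],"dr":[0,0,0],"grip":-0.4},{"delta_pos":[35,0,101],"dr":[0,0,0],"grip":-0.4},{"delta_pos":[36,1,101],"dr":[0,0,0],"grip":-0.4},{"delta_pos":[37,2,101],"dr":[0,0,0],"grip":-0.4},{"delta_pos":[37,2,101],"dr":[0,0,0],"grip":-0.4}])

```text
clock: 20.8
position: [0.5948, -0.1622, 0.0382]
tcp_rot: [-0.001, 1.0, -0.028, -0.002]
ft_force: [-7.3, 2.5, 5.2]
width: 0.0597
grasp_force: 3.5
```

```bash
python3 -c "
from h import *
look()"
```

```text
scene rack rail [ -50.6 -147.5] yaw 0.3 size (71.2, 106.5)
tcp rail [ -96.8 -149.2] z 38.2 w 0.05968716570289682 t 20.9
```

The rack is against the rail, with 7 N of contact force at the same TCP position as before. I'll back straight off.

servo_tool(commands=[{"delta_pos":[-12,0,0],"dr":[0,0,0],"grip":-0.4},{"delta_pos":[-30,0,0],"dr":[0,0,0],"grip":-0.4},{"delta_pos":[-30,0,-40],"dr":[0,0,0],"grip":-0.4},{"delta_pos":[-30,0,-80],"dr":[0,0,0],"grip":-0.4},{"delta_pos":[-50,-40,-110],"dr":[0,0,0],"grip":-0.4},{"delta_pos":[-80,-60,-120],"dr":[0,0,0],"grip":-0.4},{"delta_pos":[-110,-90,-120],"dr":[0,0,0],"grip":-0.4},{"delta_pos":[-140,-120,-120],"dr":[0,0,0],"grip":-0.4},{"delta_pos":[-170,-150,-120],"dr":[0,0,0],"grip":-0.4},{"delta_pos":[-170,-150,-120],"dr":[0,0,0],"grip":-0.4},{"delta_pos":[-170,-150,-120],"dr":[0,0,0],"grip":-0.4}])

```text
clock: 21.82
position: [0.4337, -0.0022, 0.1587]
tcp_rot: [-0.0, 1.0, -0.026, 0.0]
ft_force: [-0.1, -0.1, 0.5]
width: 0.0593
grasp_force: 0.0
```

```bash
python3 - <<'E'
from h import *
look()
a=r.read_camera('top')[...,::-1];cv2.imwrite('pics/f2.png',cv2.convertScaleAbs(cv2.resize(a[130:260,150:390],(790,428),interpolation=cv2.INTER_CUBIC),alpha=1.5))
E
```

```text
top rack rail [ -51.6 -147.5] yaw -0.2 size (69.1, 104.8)
scene rack rail [ -50.1 -147.6] yaw -0.1 size (70.3, 104.8)
tcp rail [-263.9   -0.6] z 159.4 w 0.05972979301646078 t 21.9167
```

View pics/f2.png

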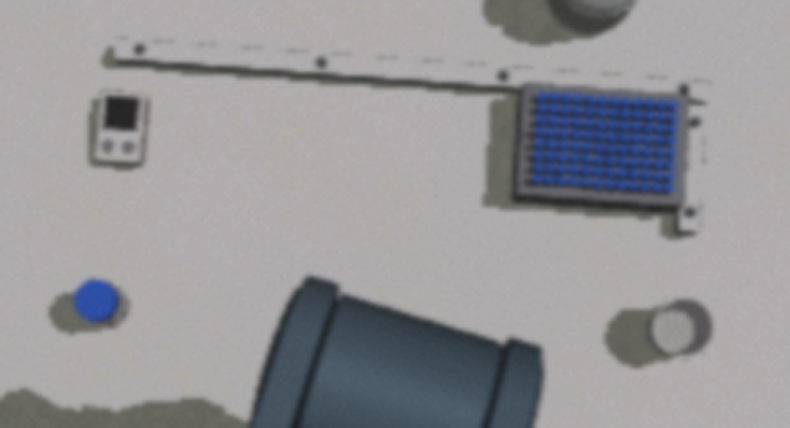

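The rack sits square in the corner, at (520–687, 85–210) in the crop. The hand is clear, and the timer, vial and beaker are unmoved.

```bash
python3 -c "
from bench import r
print(r.close_job())"
```

```text
the job is handed in; nothing more can be done
None
```

The rack was only pushed, never lifted, and by camera it is home within about 1 mm, flat to the rail and end against the stop; the hand is clear, nothing else was touched, and I handed in at about 22 s (no verdict was returned).

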